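Make up a mounting kit and a sampling kit

TASK

Make up two kits in the two flat grey trays from the stock standing loose around them (things at the back of the desk stay there). Mounting kit, in the narrow tray: the white box of cover glasses flat in the long pocket and the amber dropper bottle upright in the short pocket; the box lies under the lip of its dark metal holder, so draw it forward until it is clear before lifting it. Sampling kit, in the wide tray: the petri dish flat in the big square pocket and the small capped vial upright in the slim pocket; leave the white nozzle bottle standing where it is.

Things in the scene. Friction and masses are not known exactly. Their poses are not given: they have to be found in the camera images.
- narrow_tray: Narrow grey tray (mounting kit), fixed, 58 (x) x 145 (y) x 8 mm, yaw up to 0.2 rad. Origin: centre of the underside. Floor 3 mm thick; walls and divider 3 mm thick, tops 8 mm above the desk. Two pockets at tray x = 0: long one 52 (x) x 86 (y) mm, centred at tray y = +26.5 mm; short one 52 x 50 mm, centred at y = -44.5 mm.
- wide_tray: Wide grey tray (sampling kit), fixed, 90 (x) x 133 (y) x 8 mm, yaw up to 0.2 rad. Origin: centre of the underside. Floor 3 mm thick; walls and divider 3 mm thick, tops 8 mm above the desk. Two pockets at tray x = 0: big square one 84 x 84 mm, centred at tray y = +21.5 mm; slim one 84 (x) x 40 (y) mm, centred at y = -43.5 mm.
- holder: Dark metal holder, fixed, 100 (x) x 48 (y) x 29 mm, yaw up to 0.25 rad, open front to -x. Origin: centre of the underside. Floor plate 4 mm thick all along, no walls before x = +18 mm. Hood over x = +18 to +50 mm: side walls 40 mm apart inside, back wall's inner face at x = +46 mm, lip with its underside 25 mm above the desk.
- cover_glass_box: White plastic box, 34 (x) x 64 (y) x 18 mm, 30 g. Origin: centre of the underside. Starts on the holder's floor plate, its long axis (own y) along holder x, centre at holder x = +8 to +12 mm: rear 22 to 26 mm under the lip (3 mm gap), front bare. Grip the front part across the 34 mm (say at holder x = -5 mm), draw it to holder -x by 30 mm or more, then lift.
- dish: Covered round petri dish, clear with a beige filling, 62 mm across, 15 mm high, about 30 g, lying flat. Origin: centre of the underside. Grip across its diameter.
- dropper_bottle: Amber dropper bottle standing upright, 104 mm high, about 100 g. Origin: centre of the underside, on its axis. Body 35 mm across up to about 58 mm; above it the black cap and teat, 22 mm across at the collar (60 to 75 mm up), tapering a little above. Can be gripped by the cap, fingertips about 66 mm up.
- vial: Small glass vial with black screw cap, standing upright, 58 mm high, about 20 g. Origin: centre of the underside. Body 17 mm across, cap 18 mm across from 46 mm up.
- nozzle_bottle: White squeeze bottle with a fine pointed nozzle, 31 mm across, 109 mm high, standing loose among the stock. Belongs to neither kit: leave it standing where it is. Origin: centre of the underside.
Not all that is in view belongs to the job. What is shaped like the dropper_bottle but green or purple is not meant.

How it is judged:
At the end, for the whole second after the job is handed in: Box within 12 mm (x) and 14 mm (y) of the long pocket's centre, dropper 11 and 10 of the short one's, dish 14 of the square one's, vial 35 and 13.5 of the slim one's; each on the tray floor (2.5 mm), level or upright within 0.08 rad, at rest. Nozzle bottle never moved over 30 mm (x of cover_glass_box in the frame of narrow_tray between -0.012 and 0.012 m and y of cover_glass_box in the frame of narrow_tray between 0.0125 and 0.0405 m and z of cover_glass_box in the frame of narrow_tray between 0 and 0.0055 m and angle between each of cover_glass_box, dropper_bottle, dish, vial's own z axis and vertical below 0.08 rad and linear speed of each of cover_glass_box, dropper_bottle, dish, vial below 0.02 m/s and x of dropper_bottle in the frame of narrow_tray between -0.011 and 0.011 m and y of dropper_bottle in the frame of narrow_tray between -0.0545 and -0.0345 m and z of dropper_bottle in the frame of narrow_tray between 0 and 0.0055 m and x of dish in the frame of wide_tray between -0.014 and 0.014 m and y of dish in the frame of wide_tray between 0.0075 and 0.0355 m and z of dish in the frame of wide_tray between 0 and 0.0055 m and x of vial in the frame of wide_tray between -0.035 and 0.035 m and y of vial in the frame of wide_tray between -0.057 and -0.03 m and z of vial in the frame of wide_tray between 0 and 0.0055 m); the robot touches nothing.
It fails at once if the nozzle bottle is moved more than 30 mm or knocked over (distance of nozzle_bottle from where it was at the start of the episode above 0.03 m or angle between nozzle_bottle's own z axis and vertical above 0.6 rad).
It also fails if it takes over 106 s, if anything falls off the work surface, if the arm or the gripper's body presses on something with over 40 N, if the wrist force passes 120 N, or if a joint passes its speed limit or range.

ROBOT

A 7-joint arm with a two-finger parallel gripper is mounted at the origin on a cart in front of the work surface, level with it; the furniture and walls round the work are solid. World frame = base frame: x ahead of the robot, y to its left, z up, the work surface at z = 0. Lengths are in m, angles in rad, forces in N, time in s.
With the tool pointing down it reaches from about 0.4 to 0.85 m from the base axis. Payload 10.4 kg.
Tool frame: the origin (TCP) lies at the very end of the fingers, on their centre line; the grasp point (between the pads) lies 19 mm behind it; z points along the fingers, y is the line along which they close (so a half turn about z gives the same grasp; the last joint's range is limited). The gripper opens to 85 mm and grips with 20 to 120 N. Pads are 22 mm wide; open, the fingers measure 114 mm over their backs; the gripper's body (76 mm by 85 mm) begins 54 mm behind the grasp point. The pads swing forward as they close: fully open they stand 13 mm farther back than shut.
Start: joints at [1.3, 0.332, -0.065, 1.46, 0.022, 1.35, -0.088], TCP at [0.153, -0.606, 0.231] pointing down, gripper open.
Joint ranges: [-2.6, 2.6], [-0.5, 2.12], [-1.47, 1.34], [0.16, 2.42], [-1.27, 4.41], [0.06, 2.06], [-2.6, 2.6]. Speed limits (rad/s): [2.22, 2.22, 2.79, 2.79, 3.14, 3.14, 3.14].

INTERFACE

Orientations are given as a unit quaternion [x, y, z, w].
In Python, from workcell import manip gives the robot as it stands.
- The arm moves only by the shell command python3 -m jog 'ROWS' [FORCE]. ROWS is rows parted by semicolons, their numbers by spaces, 1 to 20 of them, each of 7 numbers: a rotation vector rx, ry, rz in rad, then dx, dy, dz in m, then the opening from 0.0 (shut) to 1.0 (fully open); each row is the pose to reach, as a shift and turn from the pose commanded when the command began, along the tool's axes at that moment; what a row does not reach only later rows make up. A row lasts 1/8 s, in which the tool goes at most 0.0625 m and 0.188 rad, less where a joint would pass 70% of its speed; a pose out of reach is approached as far as the arm can. The fingers move at their own pace and stop on an object; FORCE is the grip in N (left out, the last holds). Time passes only in rows, so rows that do not move let the fingers close. It prints the time, the measured TCP pose, the force, the opening and the grip force at its end.
- manip.get_obs(): the state, without advancing time (a new reading comes with each control period).
- manip.camera(name): name is "scene" or "top" or "wrist"; returns the picture (400x640x3 uint8, blue, green, red); there is no depth.
- manip.calibration(name): a dict with "fx", "fy", "cx", "cy" (pixels), "world_from_camera" (4x4, takes a point from camera to world coordinates); the wrist camera has in their place "tool_from_camera" (4x4, takes a point from camera to tool coordinates, whose origin is the TCP and whose axes are the flange's). Camera axes: x right, y up, looking along -z (the intrinsics and any distortion apply to the point x, -y, -z); pixel columns grow to the right and rows downward; lengths in m; the calibration is good to about 2 mm. A picture is of the moment at which its call begins: read the wrist's pose just before it. calibration takes no time and is no camera call.
- manip.hand_in(): hands the job in; it is judged then, once.
Trained networks look in the newest picture that a camera, given by its name, has taken for a name from the list of things; names that differ only in an ending like _2 or _b are one class to them, and where a whole thing is asked for, a point or a joint stands for the part that bears it (a point fixed in the world has none). Each returns a list of dicts, best first, with "confidence" (0 to 1); they miss things now and then, are a little off and sometimes report something else, mostly with a low value. They report only what shows in the picture. A call takes as long as a camera call. They do not tell look-alikes from the thing itself.
- manip.outline_of(camera, thing): "mask" (400x640 bool, what is visible of it) and "bbox" ([left, top, right, bottom] in pixels, round what is visible of it).
The state is a dict: "clock": time; "joint_pos": joint angles; "joint_velocities": joint speeds; "tau": joint torques, N m; "position": TCP position; "ee_rot": TCP orientation; "ft_force": force on the tool from outside, world axes, zero at the start; "torque": the same for the moment, N m; "grip_width": opening from 0.0 (shut) to 1.0 (fully open); "grasp_force": force on a finger pad.
Only numpy, scipy, OpenCV 4.12 (cv2) and the standard library are available. Lean on these libraries where they do the work, as an engineer would, in place of code of your own. Each camera call takes 0.05 s, during which the arm holds its last target. There are 200 camera calls.

## Working session

There is one attempt and no reset: what is moved stays moved. The work goes in short steps, Python scripts to look and compute and a shell command to move; the robot and the scene stay as the last step left them, time stands still between calls to the robot, and variables do not carry over. Pictures are saved under pics/ and viewed, at most 14 in all, crops included, and the job is handed in when it is done.

```bash
ls; mkdir -p pics; python3 - <<'E'
from workcell import manip
import cv2,numpy as np
for c in("scene","top"):
    cv2.imwrite(f"pics/{c}0.png",manip.camera(c)); k=manip.calibration(c); print(c,k)
print(manip.calibration("wrist"))
o=manip.get_obs();print(o["clock"],o["position"],o["ee_rot"])
for c in("scene","top"):
  for t in("narrow_tray","wide_tray","holder","cover_glass_box","dish","dropper_bottle","vial","nozzle_bottle"):
    print(c,t,[(round(d["confidence"],2),[int(v) for v in d["bbox"]]) for d in manip.outline_of(c,t)])
E
```

```text
pics
scene {'fx': 465.47512828480427, 'fy': 465.47512828480427, 'cx': 321.19970895432715, 'cy': 199.69362847260422, 'world_from_camera': array([[-8.59830213e-01,  3.42438872e-01, -3.78718396e-01,
         2.38770961e-01],
       [-5.10579904e-01, -5.77267461e-01,  6.37236565e-01,
         3.26243249e-01],
       [-4.07236719e-04,  7.41281254e-01,  6.71194411e-01,
         6.25474301e-01],
       [ 0.00000000e+00,  0.00000000e+00,  0.00000000e+00,
         1.00000000e+00]])}
top {'fx': 481.1867530710125, 'fy': 481.1867530710125, 'cx': 322.0459000711122, 'cy': 196.77665401098855, 'world_from_camera': array([[-0.01598883,  0.99612223, -0.08651513,  0.48061906],
       [-0.99983167, -0.01514944,  0.01035017, -0.21184879],
       [ 0.00899938,  0.08666606,  0.99619677,  0.99102661],
       [ 0.        ,  0.        ,  0.        ,  1.        ]])}
{'fx': 332.0235557072392, 'fy': 332.0235557072392, 'cx': 320.6390246102045, 'cy': 198.2492473442598, 'tool_from_camera': array([[ 1.02967065e-03,  9.60150617e-01,  2.79481183e-01,
         7.09291894e-02],
       [ 9.99999470e-01, -9.82028005e-04, 
[... 487 characters left out ...]

scene dish [(0.85, [282, 193, 316, 218])]
scene dropper_bottle [(0.93, [310, 134, 326, 183]), (0.87, [290, 201, 312, 250]), (0.62, [248, 192, 267, 242])]
scene vial [(0.71, [215, 250, 231, 283])]
scene nozzle_bottle [(0.75, [358, 129, 375, 172])]
top narrow_tray [(0.82, [302, 220, 376, 265])]
top wide_tray [(0.59, [186, 215, 253, 265])]
top holder []
top cover_glass_box [(0.87, [407, 249, 425, 272])]
top dish [(0.84, [309, 152, 341, 186])]
top dropper_bottle [(0.73, [360, 152, 380, 172]), (0.54, [274, 189, 292, 209]), (0.53, [265, 148, 284, 168])]
top vial [(0.7, [214, 164, 226, 171]), (0.4, [310, 153, 339, 186]), (0.18, [183, 215, 254, 268])]
top nozzle_bottle [(0.5, [397, 191, 418, 205])]
```

```bash
python3 - <<'E'
import cv2
a=cv2.imread("pics/scene0.png");b=cv2.imread("pics/top0.png")
cv2.imwrite("pics/v1.png",cv2.resize(a[110:400,190:500],None,fx=2,fy=2,interpolation=cv2.INTER_CUBIC))
cv2.imwrite("pics/v2.png",cv2.resize(b[110:300,160:460],(800,507),interpolation=cv2.INTER_CUBIC))
E
```

```text
(no output)
```

View pics/v1.png

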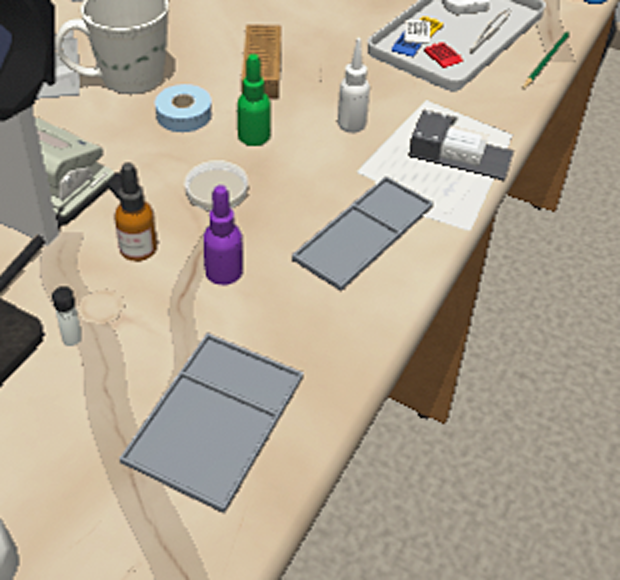

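View pics/v2.png

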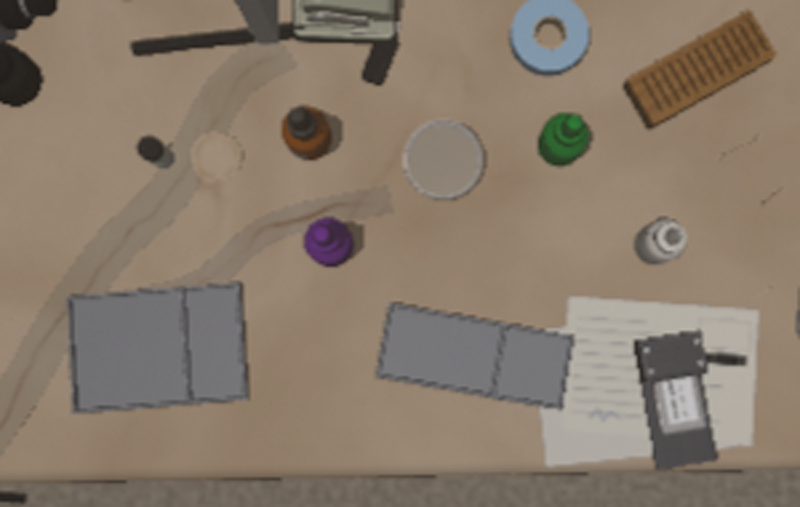

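```bash
cat > h.py <<'E'
import numpy as np,cv2
from workcell import manip
from scipy.spatial.transform import Rotation as R
from scipy.optimize import least_squares
def wfc(c,o=None):
    k=manip.calibration(c)
    if c!="wrist": return k,k["world_from_camera"]
    o=o or manip.get_obs(); T=np.eye(4);T[:3,:3]=R.from_quat(o["ee_rot"]).as_matrix();T[:3,3]=o["position"]
    return k,T@k["tool_from_camera"]
def proj(kT,P):
    k,T=kT; p=(np.atleast_2d(P)-T[:3,3])@T[:3,:3]
    return np.c_[k["cx"]-k["fx"]*p[:,0]/p[:,2],k["cy"]+k["fy"]*p[:,1]/p[:,2]]
def ray(kT,uv):
    k,T=kT; uv=np.atleast_2d(uv); d=np.c_[(uv[:,0]-k["cx"])/k["fx"],-(uv[:,1]-k["cy"])/k["fy"],-np.ones(len(uv))]
    return d@T[:3,:3].T
def onplane(kT,uv,z):
    d=ray(kT,uv);o=kT[1][:3,3]; return o+d*((z-o[2])/d[:,2])[:,None]
def tri(views):  # list of (kT,uv)
    A=np.zeros((3,3));b=np.zeros(3)
    for kT,uv in views:
        d=ray(kT,uv)[0];d/=np.linalg.norm(d);M=np.eye(3)-np.outer(d,d);A+=M;b+=M@kT[1][:3,3]
    p=np.linalg.solve(A,b); return p,[np.linalg.norm(proj(kT,p)[0]-uv) for kT,uv in views]
def cyl(rs):
    a=np.linspace(0,2*np.pi,40,endpoint=False)
    return np.vstack([np.c_[r*np.cos(a),r*np.sin(a),0*a+z] for z,r in rs])
def fit(model,obs,x0):  # obs: (kT,bbox)
    def f(p):
        e=[]
        for kT,bb in obs:
            q=proj(kT,model+p); m=np.r_[q.min(0),q.max(0)]; e+=list(m-np.array(bb)-[0,0,1,1]) 
        return e
    s=least_squares(f,x0,loss="soft_l1"); return s.x,np.abs(s.fun).reshape(-1,4).round(1)
MOD=dict(dish=cyl([(0,.031),(.015,.031)]),dropper_bottle=cyl([(0,.0175),(.058,.0175),(.06,.011),(.075,.011),(.104,.005)]),
 vial=cyl([(0,.0085),(.046,.0085),(.046,.009),(.058,.009)]),nozzle_bottle=cyl([(0,.0155),(.06,.0155),(.109,.002)]))
E
python3 - <<'E'
from h import *
S,T=wfc("scene"),wfc("top")
print("scene pic")
pairs=dict(amber=("dropper_bottle",[248,192,267,242],[265,148,284,168]),purple=("dropper_bottle",[290,201,312,250],[274,189,292,209]),
green=("dropper_bottle",[310,134,326,183],[360,152,380,172]),dish=("dish",[282,193,316,218],[309,152,341,186]),vial=("vial",[215,250,231,283],[211,160,226,171]),nozz=("nozzle_bottle",[358,129,375,172],[397,191,418,205]))
for n,(c,a,b) in pairs.items():
    x0=onplane(T,[[(b[0]+b[2])/2,(b[1]+b[3])/2]],0.03)[0]*[1,1,0]
    x,e=fit(MOD[c],[(S,a),(T,b)],x0);print(n,x.round(4),e.tolist())
# trays/holder/box from v2 corners
def v2(p): return np.array(p)*.375+[160,110]
for n,z,c in(("wide",.008,[(69,297),(240,284),(248,399),(74,411)]),("narrow",.008,[(390,304),(573,335),(562,407),(377,376)]),
  ("holder floor front",.004,[(657,467),(717,459)]),("hood top rear",.029,[(636,342),(700,333)]),("box front",.022,[(663,432),(705,425)]),("boxtop all",.022,[(655,380),(694,375)]),
  ("column",.0,[(255,30)]),("stapler",.02,[(345,30),(375,80)]),("tape",.02,[(550,34)]),("leg",.01,[(140,45)])):
    P=onplane(T,v2(c),z);print(n,P[:,:2].round(3).tolist(),P.mean(0).round(4))
E
```

```text
scene pic
amber [ 0.6432 -0.1284 -0.0064] [[1.6, 0.1, 0.7, 0.2], [0.2, 0.2, 0.0, 0.6]]
purple [ 0.5592 -0.1452  0.0006] [[1.0, 0.8, 1.3, 1.0], [0.2, 0.6, 0.3, 0.6]]
green [ 0.63   -0.32    0.0044] [[0.5, 0.7, 0.2, 1.2], [0.4, 0.1, 0.1, 0.8]]
dish [ 0.6206 -0.23   -0.0072] [[1.0, 0.6, 2.4, 0.3], [1.4, 3.5, 1.5, 0.9]]
vial [ 6.286e-01 -1.590e-02  4.000e-04] [[0.6, 1.2, 0.7, 1.8], [0.6, 0.4, 0.8, 0.6]]
nozz [ 0.5559 -0.3938  0.0009] [[0.3, 1.4, 1.0, 2.7], [0.7, 0.7, 0.3, 2.1]]
wide [[0.52, 0.056], [0.528, -0.074], [0.44, -0.08], [0.434, 0.052]] [ 0.4804 -0.0118  0.008 ]
narrow [[0.511, -0.189], [0.485, -0.328], [0.43, -0.319], [0.456, -0.178]] [ 0.4705 -0.2536  0.008 ]
holder floor front [[0.384, -0.39], [0.389, -0.436]] [ 0.3864 -0.4134  0.004 ]
hood top rear [[0.479, -0.373], [0.485, -0.421]] [ 0.4818 -0.3971  0.029 ]
box front [[0.411, -0.392], [0.416, -0.424]] [ 0.4137 -0.4083  0.022 ]
boxtop all [[0.45, -0.388], [0.453, -0.417]] [ 0.4518 -0.4024  0.022 ]
column [[0.727, -0.086]] [ 0.7275 -0.0856  0.    ]
stapler [[0.722, -0.157], [0.682, -0.18]] [ 0.7019 -0.1687  0.02  ]
tape [[0.716, -0.315]] [ 0.7162 -0.3152  0.02  ]
leg [[0.714, 0.002]] [0.7144 0.0022 0.01  ]
```

View pics/scene0.png

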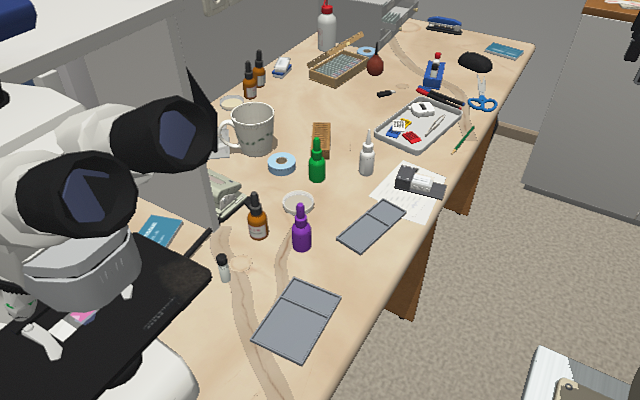

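View pics/top0.png

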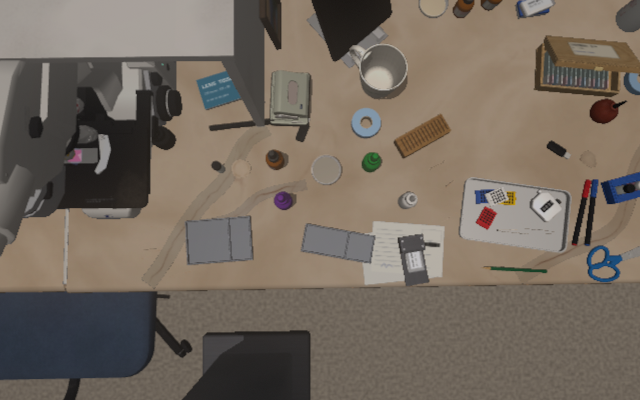

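Scene pixels: there are three dropper-shaped bottles, amber at (258,217), purple at (302,227) and green at (318,160). More amber ones stand at the back of the desk and stay there. The amber one at (258,217) is the one meant because its colour fits and it stands in the stock. The vial is at (223,267), the nozzle bottle at (367,152), the dish at (299,204) and the holder with its box at (420,180). I'll start with the box, using a wrist view above it.

```bash
cat >> h.py <<'E'
def go(x,y,z,yaw,tilt=0):
    o=manip.get_obs();Rc=R.from_quat(o["ee_rot"]);p=o["position"]
    Rt=R.from_euler("z",yaw)*R.from_euler("x",np.pi)*R.from_euler("y",tilt)
    print("t",round(o["clock"],2),"rows to:",(Rc.inv()*Rt).as_rotvec().round(3),Rc.inv().apply(np.array([x,y,z])-p).round(4))
E
python3 - <<'E'
from h import *
S,T=wfc("scene"),wfc("top")
print("panel foot",tri([(S,(216,229)),(T,(264,125))]))
print("eyepiece low",tri([(S,(75,195)),(T,(163,136))]))
go(.43,-.405,.2,.169)
E
```

```text
panel foot (array([ 0.72218357, -0.10148355, -0.00594698]), [np.float64(0.9361093786006015), np.float64(0.8363604577860307)])
eyepiece low (array([0.6840948 , 0.07673322, 0.22866162]), [np.float64(46.1855395440212), np.float64(34.157901861779386)])
t 0.9 rows to: [ 0.    -0.     0.079] [ 0.3175 -0.1269  0.0313]
```

```bash
python3 -m jog '0 0 0.02 0.05 -0.02 0 1; 0 0 0.04 0.1 -0.04 0 1; 0 0 0.06 0.15 -0.06 0.01 1; 0 0 0.079 0.2 -0.08 0.02 1; 0 0 0.079 0.25 -0.1 0.03 1; 0 0 0.079 0.3 -0.12 0.031 1; 0 0 0.079 0.3175 -0.127 0.031 1; 0 0 0.079 0.3175 -0.127 0.031 1; 0 0 0.079 0.3175 -0.127 0.031 1'
python3 - <<'E'
from h import *
cv2.imwrite("pics/w1.png",manip.camera("wrist"))
for t in("holder","cover_glass_box"):
    for d in manip.outline_of("wrist",t):
        c=max(cv2.findContours(d["mask"].astype(np.uint8),0,2)[0],key=cv2.contourArea)
        print(t,d["confidence"],d["bbox"],cv2.minAreaRect(c),cv2.approxPolyDP(c,5,True)[:,0].tolist())
print(manip.get_obs()["position"])
E
```

```text
clock: 2.02
position: [0.4283, -0.4067, 0.2004]
ee_rot: [0.997, 0.083, -0.0, 0.0]
ft_force: [-1.0, 0.2, -0.4]
grip_width: 0.996
grasp_force: 0.0
cover_glass_box 0.9 [307.8, 152.1, 340.7, 192.8] ((321.0, 171.0), (38.0, 34.0), 90.0) [[305, 153], [304, 187], [336, 189], [338, 152]]
[ 0.42858877 -0.4062971   0.20038663]
```

View pics/w1.png

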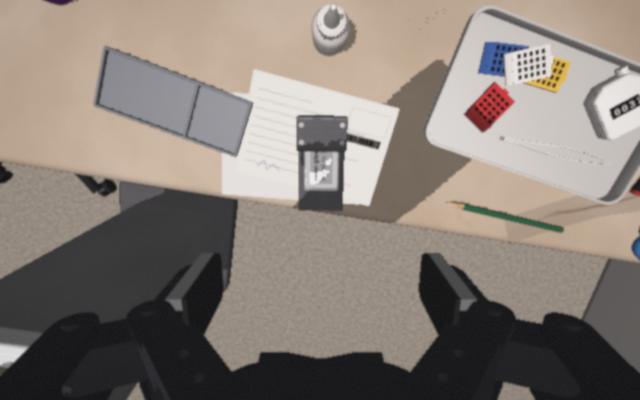

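```bash
python3 - <<'E'
from h import *
W,T=wfc("wrist"),wfc("top")
for n,z,c in(("plate front",.004,[(299,209),(343,209)]),("hood rear",.029,[(297,116),(347,116)]),("hood lip",.029,[(296,149),(346,149)]),("box front top",.022,[(305,190),(338,190)]),("narrow",.008,[(107,47),(252,101),(238,156),(95,105)]),("tcp",0.004,[(321,199)])):
    P=onplane(W,c,z);print(n,P[:,:2].round(4).tolist(),P.mean(0).round(4))
v2=lambda p:np.array(p)*.375+[160,110]
# heights by triangulation top+wrist
for n,a,b in(("box front L",(305,190),(663,432)),("box front R",(338,190),(705,425)),("plate L",(299,209),(657,467)),("plate R",(343,209),(717,459)),("hood RL",(297,116),(636,342)),("hood RR",(347,116),(700,333)),("trayA",(107,47),(390,304)),("trayB",(252,101),(573,335)),("trayC",(238,156),(562,407)),("trayD",(95,105),(377,376))):
    p,e=tri([(W,a),(T,v2(b))]);print(n,p.round(4),np.round(e,1))
E
```

```text
plate front [[0.3852, -0.3891], [0.393, -0.4357]] [ 0.3891 -0.4124  0.004 ]
hood rear [[0.4821, -0.3743], [0.4897, -0.4195]] [ 0.4859 -0.3969  0.029 ]
hood lip [[0.452, -0.3778], [0.4598, -0.4243]] [ 0.4559 -0.401   0.029 ]
box front top [[0.4119, -0.3923], [0.4174, -0.4248]] [ 0.4147 -0.4085  0.022 ]
narrow [[0.5132, -0.1901], [0.4877, -0.328], [0.4321, -0.3198], [0.4586, -0.1781]] [ 0.4729 -0.254   0.008 ]
tcp [[0.4001, -0.4105]] [ 0.4001 -0.4105  0.004 ]
box front L [ 0.4114 -0.3924  0.0209] [0.3 0.1]
box front R [ 0.4156 -0.4256  0.015 ] [0.1 0.1]
plate L [ 0.3843 -0.3898  0.0032] [0.9 0.5]
plate R [ 0.3882 -0.4384 -0.0097] [1.  0.6]
hood RL [ 0.4802 -0.3741  0.0208] [1.6 0.7]
hood RR [ 0.4873 -0.4199  0.0322] [2.9 1.3]
trayA [ 0.512  -0.1889  0.006 ] [1.4 0.6]
trayB [ 0.4863 -0.3282  0.0086] [1.5 0.7]
trayC [ 0.4307 -0.319   0.0033] [0.5 0.3]
trayD [ 0.4574 -0.1781  0.0079] [1.3 0.6]
```

```bash
python3 - <<'E'
from h import *
go(.4326,-.4055,.007,.16)
E
```

```text
t 2.17 rows to: [0.    0.    0.006] [ 0.0042 -0.0002  0.1934]
```

```bash
python3 -m jog '0 0 0.006 0.004 0 0.05 1; 0 0 0.006 0.004 0 0.1 1; 0 0 0.006 0.004 0 0.14 1; 0 0 0.006 0.004 0 0.17 1; 0 0 0.006 0.004 0 0.185 1; 0 0 0.006 0.004 0 0.193 1; 0 0 0.006 0.004 0 0.193 0; 0 0 0.006 0.004 0 0.193 0; 0 0 0.006 0.004 0 0.193 0; 0 0 0.006 0.004 0 0.193 0; 0 0 0.006 0.004 0 0.193 0; 0 0 0.006 0.004 0 0.193 0; 0 0 0.006 0.004 0 0.193 0' 30
```

```text
clock: 3.8
position: [0.4345, -0.4048, 0.0083]
ee_rot: [0.997, 0.081, 0.001, 0.001]
ft_force: [-1.0, 0.7, 6.6]
grip_width: 0.383
grasp_force: 30.7
```

```bash
python3 -m jog '0 0 0 -0.002 0 -0.001 0; 0 0 0 -0.01 0 -0.001 0; 0 0 0 -0.02 0 -0.001 0; 0 0 0 -0.03 0 -0.001 0; 0 0 0 -0.036 0 -0.001 0; 0 0 0 -0.04 0 -0.001 0; 0 0 0 -0.04 0 -0.001 0; 0 0 0 -0.04 0 -0.001 0' 30
python3 - <<'E'
from h import *
cv2.imwrite("pics/d1.png",cv2.resize(manip.camera("top")[200:300,350:470],None,fx=5,fy=5))
E
```

```text
clock: 4.8
position: [0.3941, -0.411, 0.0084]
ee_rot: [0.997, 0.081, -0.0, 0.0]
ft_force: [-2.1, -0.6, 3.4]
grip_width: 0.387
grasp_force: 30.4
```

View pics/d1.png

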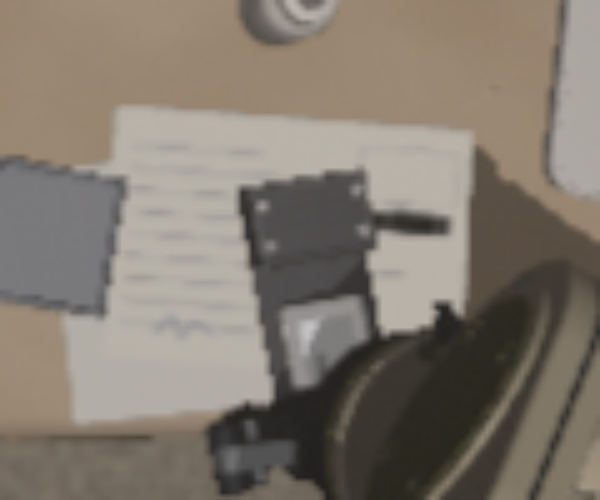

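The box's rear edge is at crop row 300 and the lip at row 262, so the box is clear and I can lift it.

```bash
python3 -m jog '0 0 0 0 0 -0.02 0; 0 0 0 0 0 -0.05 0; 0 0 0 0 0 -0.1 0; 0 0 0 0 0 -0.12 0;0 0 0 0 0 -0.12 0'
python3 - <<'E'
from h import *
go(.4743,-.2396,.12,1.387); go(.4743,-.2396,.009,1.387)
E
```

```text
clock: 5.48
position: [0.3954, -0.4111, 0.1296]
ee_rot: [0.997, 0.082, 0.001, 0.001]
ft_force: [0.5, 0.1, -0.9]
grip_width: 0.382
grasp_force: 29.9
t 5.47 rows to: [ 0.003 -0.    -1.224] [ 0.1057 -0.1564  0.0094]
t 5.47 rows to: [ 0.003 -0.    -1.224] [ 0.1055 -0.1567  0.1204]
```

```bash
python3 -m jog '0 0 -0.18 0.015 -0.022 0; 0 0 0 0 0 0 0' 2>&1 | tail -2; python3 -m jog '0 0 -0.18 0.015 -0.022 0 0; 0 0 -0.36 0.03 -0.045 0 0; 0 0 -0.54 0.045 -0.067 0 0; 0 0 -0.72 0.06 -0.09 0 0; 0 0 -0.9 0.075 -0.112 0 0; 0 0 -1.08 0.09 -0.135 0 0; 0 0 -1.224 0.1057 -0.1565 0.01 0; 0 0 -1.224 0.1057 -0.1565 0.01 0; 0 0 -1.224 0.1057 -0.1565 0.01 0'
python3 - <<'E'
from h import *
W=wfc("wrist");cv2.imwrite("pics/w2.png",manip.camera("wrist"))
for c in("wrist","top"):
  if c=="top": manip.camera("top")
  for t in("narrow_tray","wide_tray","cover_glass_box","dish","vial"):
    for d in manip.outline_of(c,t)[:2]:
        k=max(cv2.findContours(d["mask"].astype(np.uint8),0,2)[0],key=cv2.contourArea)
        print(c,t,round(d["confidence"],2),np.round(d["bbox"]),cv2.minAreaRect(k))
go(.4743,-.2396,.009,1.387)
E
```

```text
Traceback (most recent call last):
ValueError: setting an array element with a sequence. The requested array has an inhomogeneous shape after 1 dimensions. The detected shape was (2,) + inhomogeneous part.
clock: 6.6
position: [0.4727, -0.2395, 0.1174]
ee_rot: [0.77, 0.638, -0.0, -0.001]
ft_force: [-0.1, -0.7, -0.4]
grip_width: 0.382
grasp_force: 29.9
wrist narrow_tray 0.79 [286. 120. 366. 175.] ((323.66265869140625, 143.78976440429688), (78.03965759277344, 54.08273696899414), 3.4336299896240234)
wrist cover_glass_box 0.57 [282. 169. 364. 315.] ((321.5, 240.0), (144.0, 83.0), 90.0)
wrist dish 0.85 [474. 108. 562. 190.] ((515.9000244140625, 147.6999969482422), (82.73451232910156, 88.10107421875), 26.56505012512207)
wrist vial 0.2 [474. 107. 562. 192.] ((515.5, 149.5), (83.0, 89.0), 90.0)
top wide_tray 0.76 [185. 213. 253. 266.] ((218.63058471679688, 239.5238494873047), (46.32304763793945, 66.34593200683594), 86.3086166381836)
top dish 0.92 [312. 153. 340. 187.] ((325.7500305175781, 168.75), (30.405588150024414, 29.698484420776367), 45.0)
t 7.2 rows to: [ 0.  0. -0.] [-0.0002  0.001   0.1093]
```

View pics/w2.png

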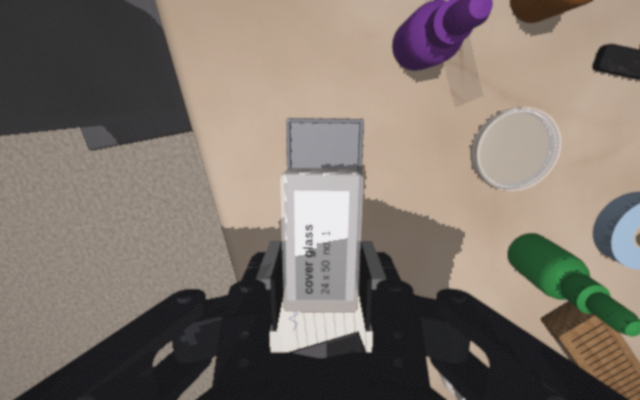

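```bash
python3 - <<'E'
from h import *
W=wfc("wrist");T=wfc("top")
P=onplane(W,[(286,173),(361,173),(357,305),(286,304)],.131);print("box",P.round(4).tolist(),P.mean(0).round(4))
P=onplane(W,[(288,119),(363,119)],.008);print("tray far edge",P.round(4).tolist())
x,e=fit(MOD["dish"],[(W,[474,108,562,190]),(T,[312,153,340,187])],[.62,-.23,0]);print("dish",x.round(4),e.tolist())
x,e=fit(MOD["dish"],[(W,[474,108,562,190])],[.62,-.23,0]);print("dish W",x.round(4),e.tolist())
print("dish ctr ray z=.015",onplane(W,[(517.5,149)],.012))
E
```

```text
box [[0.4675, -0.1927, 0.131], [0.4969, -0.1982, 0.131], [0.4862, -0.2577, 0.131], [0.4549, -0.2514, 0.131]] [ 0.4764 -0.225   0.131 ]
tray far edge [[0.46, -0.1761, 0.008], [0.5147, -0.1862, 0.008]]
dish [ 0.6273 -0.2309 -0.003 ] [[3.2, 0.1, 0.3, 0.2], [1.2, 1.1, 0.0, 5.4]]
dish W [ 0.6318 -0.2324 -0.009 ] [[0.8, 0.9, 0.7, 0.9]]
dish ctr ray z=.015 [[ 0.62468859 -0.22864586  0.012     ]]
```

```bash
python3 -m jog '0 0 0 -0.001 0 0.03 0; 0 0 0 -0.002 0 0.06 0; 0 0 0 -0.002 0.001 0.085 0; 0 0 0 -0.002 0.001 0.1 0; 0 0 0 -0.002 0.001 0.106 0; 0 0 0 -0.002 0.001 0.108 0; 0 0 0 -0.002 0.001 0.108 0' && python3 -m jog '0 0 0 0 0 0 0.5; 0 0 0 0 0 0 0.6; 0 0 0 0 0 0 0.6;0 0 0 0 0 0 0.6;0 0 0 0 0 -0.02 0.6; 0 0 0 0 0 -0.07 1; 0 0 0 0 0 -0.13 1; 0 0 0 0 0 -0.19 1; 0 0 0 0 0 -0.19 1'
python3 - <<'E'
from h import *
W=wfc("wrist");cv2.imwrite("pics/w3.png",manip.camera("wrist"))
go(.625,-.23,.2,1.387)
E
```

```text
clock: 8.07
position: [0.4744, -0.2416, 0.0109]
ee_rot: [0.769, 0.639, 0.0, 0.001]
ft_force: [-0.2, 0.2, -1.0]
grip_width: 0.382
grasp_force: 29.9
clock: 9.2
position: [0.4763, -0.2421, 0.2054]
ee_rot: [0.769, 0.639, 0.001, 0.004]
ft_force: [-0.1, -0.8, -0.8]
grip_width: 1.0
grasp_force: 0.0
t 9.25 rows to: [ 0.004  0.002 -0.   ] [0.039  0.1453 0.0029]
```

View pics/w3.png

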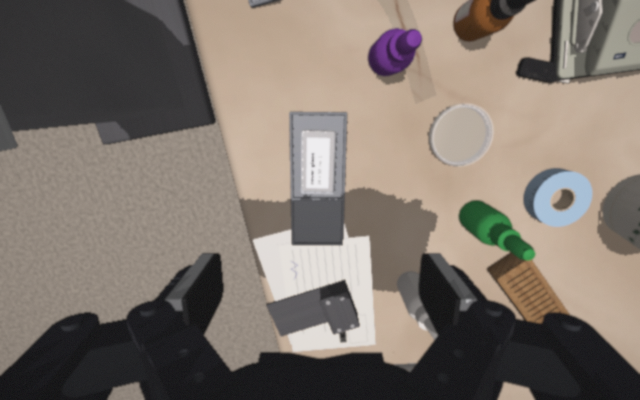

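```bash
python3 -m jog '0 0 0 0.01 0.04 0 1; 0 0 0 0.02 0.08 0 1; 0 0 0 0.01 0.12 0 1; 0 0 0 0 0.145 0 1; 0 0 0 0 0.145 0 1; 0 0 0 0 0.145 0 1'
python3 - <<'E'
from h import *
W,T=wfc("wrist"),wfc("top");o=manip.camera("wrist")
cv2.imwrite("pics/w4.png",o)
for t in("dish","narrow_tray","cover_glass_box"):
  for d in manip.outline_of("wrist",t)[:1]:
    m=d["mask"];k=max(cv2.findContours(m.astype(np.uint8),0,2)[0],key=cv2.contourArea)
    print(t,d["confidence"],np.round(d["bbox"]),m.sum(),cv2.minAreaRect(k),cv2.approxPolyDP(k,4,True)[:,0].tolist())
    if t=="dish":
        (c,_,_)=cv2.fitEllipse(k);print("ellipse",c,onplane(W,[c],.010))
        x,e=fit(MOD["dish"],[(W,d["bbox"])],[.62,-.23,0]);print(x.round(4),e.tolist())
E
```

```text
clock: 10.0
position: [0.6158, -0.2672, 0.199]
ee_rot: [0.769, 0.639, -0.0, -0.001]
ft_force: [0.0, 0.2, 0.7]
grip_width: 0.998
grasp_force: 0.0
dish 0.84 [293. 106. 353. 169.] 3214 ((322.0, 137.0), (62.0, 64.0), 0.0) [[322, 105], [303, 112], [291, 132], [299, 160], [319, 169], [341, 163], [353, 144], [343, 112]]
ellipse (322.1939697265625, 137.24673461914062) [[ 0.62343442 -0.22960132  0.01      ]]
[ 0.6244 -0.2318 -0.0081] [[0.4, 0.4, 0.4, 0.4]]
narrow_tray 0.88 [146. 116. 221. 249.] 5381 ((181.71298217773438, 181.43768310546875), (140.40675354003906, 61.25204849243164), 85.00625610351562) [[147, 114], [164, 248], [215, 249], [206, 115]]
cover_glass_box 0.66 [158. 132. 201. 198.] 2535 ((176.8817901611328, 164.43345642089844), (67.37442016601562, 40.262847900390625), 85.68397521972656) [[156, 133], [161, 194], [193, 197], [199, 191], [194, 134]]
```

View pics/w4.png

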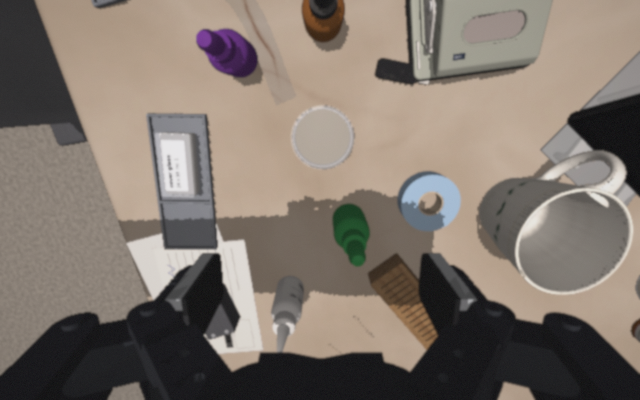

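```bash
python3 - <<'E'
from h import *
go(.624,-.2295,.001,1.387)
E
```

```text
t 10.2 rows to: [0. 0. 0.] [0.039  0.0008 0.1995]
```

```bash
python3 -m jog '0 0 0 0.02 0 0.03 1; 0 0 0 0.039 0.001 0.06 1; 0 0 0 0.039 0.001 0.1 1; 0 0 0 0.039 0.001 0.15 1; 0 0 0 0.039 0.001 0.18 1; 0 0 0 0.039 0.001 0.192 1; 0 0 0 0.039 0.001 0.1985 1; 0 0 0 0.039 0.001 0.1985 1' && python3 -m jog '0 0 0 0 0 0 0;0 0 0 0 0 0 0;0 0 0 0 0 0 0;0 0 0 0 0 0 0;0 0 0 0 0 0 0' 25
```

```text
clock: 11.2
position: [0.6252, -0.2299, 0.0028]
ee_rot: [0.769, 0.639, 0.0, 0.001]
ft_force: [-0.5, 0.2, 0.6]
grip_width: 1.0
grasp_force: 0.0
clock: 11.82
position: [0.6253, -0.23, 0.0034]
ee_rot: [0.769, 0.639, 0.0, 0.001]
ft_force: [-1.8, 0.0, 6.4]
grip_width: 0.703
grasp_force: 25.9
```

```bash
python3 -m jog '0 0 0 0 0 -0.01 0;0 0 0 0 0 -0.04 0;0 0 0 0 0 -0.09 0;0 0 0 0 0 -0.15 0; 0 0 0 0 0 -0.18 0;0 0 0 0 0 -0.18 0'
python3 - <<'E'
from h import *
go(.4792,-.03,.18,1.387)
E
```

```text
clock: 12.58
position: [0.6261, -0.2299, 0.1858]
ee_rot: [0.769, 0.639, 0.001, 0.003]
ft_force: [-0.3, 0.2, -1.5]
grip_width: 0.702
grasp_force: 27.2
t 12.57 rows to: [ 0.006  0.001 -0.   ] [ 0.1697 -0.1811  0.0045]
```

```bash
python3 -m jog '0 0 0 0.035 -0.035 0 0; 0 0 0 0.07 -0.075 0 0; 0 0 0 0.11 -0.115 0 0; 0 0 0 0.15 -0.155 0 0; 0 0 0 0.17 -0.181 0 0; 0 0 0 0.17 -0.181 0 0; 0 0 0 0.17 -0.181 0 0'
python3 - <<'E'
from h import *
W,T=wfc("wrist"),wfc("top");cv2.imwrite("pics/w5.png",manip.camera("wrist"))
for t in("dish","wide_tray","vial","dropper_bottle"):
  for d in manip.outline_of("wrist",t)[:3]:
    m=d["mask"];k=max(cv2.findContours(m.astype(np.uint8),0,2)[0],key=cv2.contourArea)
    print(t,round(d["confidence"],2),np.round(d["bbox"]),cv2.minAreaRect(k),cv2.approxPolyDP(k,4,True)[:,0].tolist())
print(manip.get_obs()["position"])
E
```

```text
clock: 13.45
position: [0.4779, -0.0302, 0.1815]
ee_rot: [0.769, 0.639, -0.0, 0.0]
ft_force: [-0.0, -0.7, -1.1]
grip_width: 0.7
grasp_force: 27.3
dish 0.97 [257. 198. 391. 329.] ((320.5, 264.0), (130.0, 135.0), 90.0) [[310, 199], [280, 210], [261, 232], [253, 250], [255, 289], [285, 321], [327, 329], [357, 319], [376, 304], [386, 284], [388, 253], [378, 229], [358, 209], [337, 200]]
wide_tray 0.78 [256.  75. 379. 217.] ((318.70050048828125, 151.54244995117188), (140.03562927246094, 98.53895568847656), 77.98851776123047) [[352, 74], [258, 99], [289, 205], [330, 198], [365, 213], [380, 209]]
vial 0.84 [461. 126. 516. 149.] ((488.87298583984375, 136.39755249023438), (52.32965850830078, 23.267684936523438), 5.194429397583008) [[463, 132], [469, 141], [499, 149], [515, 138], [514, 131], [503, 126], [471, 124]]
dropper_bottle 0.68 [409. 250. 442. 287.] ((429.40692138671875, 265.0100402832031), (45.99128723144531, 11.192253112792969), 44.02898025512695) [[412, 250], [410, 254], [421, 258], [443, 284], [431, 259]]
dropper_bottle 0.67 [338. 324. 372. 357.] ((353.0, 337.5), (33.0, 32.0), 90.0) [[366, 322], [339, 327], [338, 354], [368, 351]]
dropper_bottle 0.62 [476. 223. 563. 297.] ((521.5, 261.5), (104.65180206298828, 39.59797668457031), 45.0) [[478, 231], [477, 245], [500, 268], [519, 273], [549, 293], [564, 293], [561, 279], [523, 236], [497, 222]]
[ 0.4780617  -0.02996624  0.18154191]
```

View pics/w5.png

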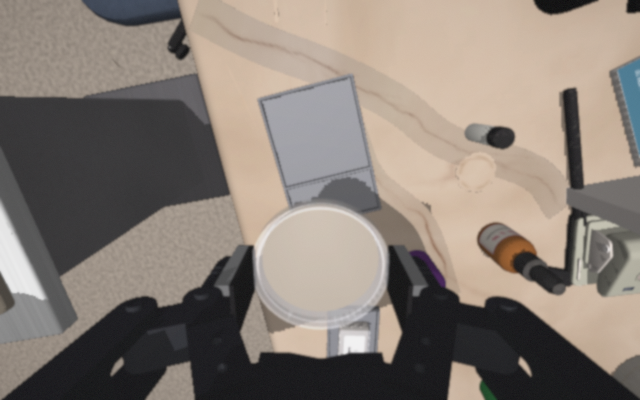

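```bash
python3 - <<'E'
from h import *
W,T,S=wfc("wrist"),wfc("top"),wfc("scene")
v2=lambda p:np.array(p)*.375+[160,110]
for n,a,b in(("FL",(259,99),(74,411)),("FR",(352,75),(69,297)),("divL",(287,187),(190,404)),("divR",(371,165),(183,290))):
    p,e=tri([(W,a),(T,v2(b))]);print(n,p.round(4),np.round(e,1),onplane(W,[a],.008).round(4))
print("dish held",onplane(W,[(321,264)],.186))
x,e=fit(MOD["vial"],[(W,[461,126,516,149]),(T,[211,160,226,171]),(S,[215,250,231,283])],[.63,-.016,0]);print("vial",x.round(4),e.tolist())
x,e=fit(MOD["dropper_bottle"],[(W,[477,223,566,294]),(T,[265,148,284,168]),(S,[248,192,267,242])],[.643,-.128,0]);print("amber",x.round(4),e.tolist())
E
```

```text
FL [ 0.4334  0.0542 -0.0032] [0.6 0.3] [[0.4358 0.0535 0.008 ]]
FR [0.5217 0.0583 0.0012] [1.7 0.7] [[0.5225 0.0584 0.008 ]]
divL [ 0.4391 -0.0346 -0.0051] [2.4 1.2] [[ 0.4435 -0.0321  0.008 ]]
divR [ 0.5267 -0.0283 -0.0035] [2.4 1.1] [[ 0.5277 -0.0255  0.008 ]]
dish held [[ 0.47787242 -0.02963302  0.186     ]]
vial [ 6.285e-01 -1.510e-02  5.000e-04] [[2.4, 1.0, 1.2, 2.2], [0.2, 0.3, 1.2, 0.6], [0.3, 1.5, 1.0, 1.5]]
amber [ 0.6453 -0.1285 -0.0045] [[1.3, 1.6, 0.7, 0.6], [0.2, 1.4, 0.0, 0.5], [2.6, 1.1, 0.3, 1.3]]
```

```bash
python3 - <<'E'
from h import *
go(.481,.012,.008,1.387)
E
```

```text
t 13.7 rows to: [-0.    -0.    -0.001] [ 0.0417 -0.0047  0.1736]
```

```bash
python3 -m jog '0 0 0 0.02 -0.002 0.01 0; 0 0 0 0.042 -0.005 0.04 0; 0 0 0 0.042 -0.005 0.08 0; 0 0 0 0.042 -0.005 0.12 0; 0 0 0 0.042 -0.005 0.15 0; 0 0 0 0.042 -0.005 0.165 0; 0 0 0 0.042 -0.005 0.171 0; 0 0 0 0.042 -0.005 0.1725 0; 0 0 0 0.042 -0.005 0.1725 0'
```

```text
clock: 14.82
position: [0.4813, 0.0127, 0.0101]
ee_rot: [0.769, 0.639, 0.0, 0.001]
ft_force: [-0.0, 0.2, 0.2]
grip_width: 0.702
grasp_force: 27.3
```

```bash
python3 -m jog '0 0 0 0 0 0.0015 0; 0 0 0 0 0 0.0025 0; 0 0 0 0 0 0.0025 0.78; 0 0 0 0 0 0.0025 0.85; 0 0 0 0 0 0 0.95; 0 0 0 0 0 -0.02 1; 0 0 0 0 0 -0.06 1; 0 0 0 0 0 -0.12 1; 0 0 0 0 0 -0.17 1; 0 0 0 0 0 -0.2 1; 0 0 0 0 0 -0.2 1'
python3 - <<'E'
from h import *
W,T=wfc("wrist"),wfc("top");a=manip.camera("wrist");b=manip.camera("top")
cv2.imwrite("pics/w6.png",np.vstack([a,cv2.resize(b[130:255,190:390],(640,400))])[::1,:][:, :]);cv2.imwrite("pics/w6s.png",cv2.resize(cv2.imread("pics/w6.png"),(480,600)))
for c,t in(("wrist","dish"),("top","dish"),("top","cover_glass_box"),("top","narrow_tray"),("top","wide_tray")):
  for d in manip.outline_of(c,t)[:1]:
    k=max(cv2.findContours(d["mask"].astype(np.uint8),0,2)[0],key=cv2.contourArea); r=cv2.minAreaRect(k)
    print(c,t,round(d["confidence"],2),np.round(d["bbox"]),r,onplane(W if c=="wrist" else T,[r[0]],{"dish":.013,"cover_glass_box":.021}.get(t,.008)).round(4))
go(.644,-.1285,.25,.0)
E
```

```text
clock: 16.2
position: [0.4819, 0.0129, 0.2118]
ee_rot: [0.769, 0.639, 0.001, 0.002]
ft_force: [0.2, 0.6, 0.1]
grip_width: 1.002
grasp_force: 0.0
wrist dish 0.96 [291. 144. 351. 202.] ((318.5, 173.0), (58.0, 59.0), 90.0) [[0.4801 0.0134 0.013 ]]
top dish 0.8 [192. 223. 224. 262.] ((207.5, 241.5), (31.0, 31.0), 90.0) [[0.4784 0.0108 0.013 ]]
top cover_glass_box 0.7 [311. 228. 345. 250.] ((327.0882568359375, 240.64707946777344), (31.529630661010742, 16.73495864868164), 14.03624439239502) [[ 0.4763 -0.2306  0.021 ]]
top narrow_tray 0.82 [301. 222. 374. 262.] ((338.27996826171875, 242.9600067138672), (71.1964111328125, 28.62166976928711), 10.30484676361084) [[ 0.4712 -0.2536  0.008 ]]
top wide_tray 0.86 [184. 215. 252. 263.] ((218.33631896972656, 239.5442657470703), (43.969058990478516, 66.9846420288086), 86.18592071533203) [[ 0.482 -0.01   0.008]]
t 16.55 rows to: [-1.000e-03  1.000e-03  1.387e+00] [-0.109   0.1868 -0.0418]
```

View pics/w6s.png

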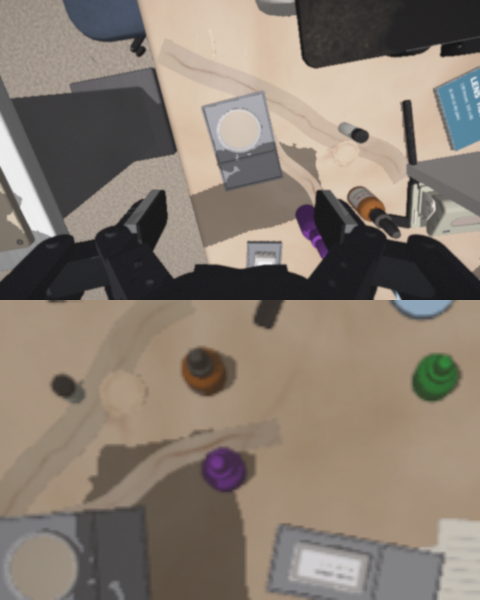

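```bash
python3 - <<'E'
from h import *
go(.644,-.165,.22,1.387);print(manip.get_obs()["joint_pos"])
E
```

```text
t 16.55 rows to: [-0.002 -0.    -0.   ] [-0.1448  0.1936 -0.0118]
[ 0.58971911  0.07970248 -0.73391416  1.82855329  0.05556629  1.25567161
 -0.3437651 ]
```

```bash
python3 -m jog '0 0 0 -0.03 0.04 -0.005 0.5; 0 0 0 -0.06 0.08 -0.01 0.5; 0 0 0 -0.09 0.12 -0.012 0.5; 0 0 0 -0.12 0.16 -0.012 0.5; 0 0 0 -0.145 0.194 -0.012 0.5; 0 0 0 -0.145 0.194 -0.012 0.5; 0 0 0 -0.145 0.194 -0.012 0.5'
python3 - <<'E'
from h import *
W,T,S=wfc("wrist"),wfc("top"),wfc("scene");a=manip.camera("wrist");cv2.imwrite("pics/w7.png",a)
for t in("dropper_bottle",):
  for d in manip.outline_of("wrist",t)[:4]:
    bb=d["bbox"];m=d["mask"];print(round(d["confidence"],2),np.round(bb),a[m].mean(0).round())
    x,e=fit(MOD[t],[(W,bb)],[.644,-.128,0]);print(x.round(4),e.tolist())
print(manip.get_obs()["position"])
E
```

```text
clock: 17.42
position: [0.6445, -0.1643, 0.2206]
ee_rot: [0.769, 0.639, -0.0, -0.001]
ft_force: [0.3, 0.7, 0.0]
grip_width: 0.501
grasp_force: 0.0
0.94 [208. 147. 256. 196.] [109.  56.  93.]
[ 0.5597 -0.1449  0.0016] [[0.8, 3.1, 1.7, 1.0]]
0.84 [325. 281. 354. 354.] [54. 89. 47.]
[ 0.6348 -0.3327 -0.0181] [[0.8, 0.3, 0.6, 0.2]]
0.69 [295. 123. 330. 158.] [ 58.  77. 104.]
[ 0.6419 -0.1316 -0.0398] [[0.8, 0.8, 0.8, 0.7]]
0.63 [172. 360. 206. 395.] [91. 89. 92.]
[ 0.1606 -0.7368 -0.4191] [[1.9, 0.8, 9.1, 0.7]]
[ 0.64449052 -0.16398823  0.22142895]
```

View pics/w7.png

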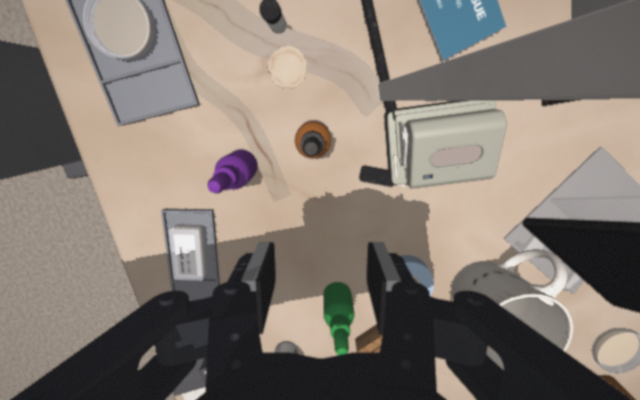

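Wrist px: amber bottle body at (313,138), cap at (313,146); purple at (233,170), green at (338,320). The amber one is clearly the thing meant.

```bash
python3 - <<'E'
from h import *
W,T,S=wfc("wrist"),wfc("top"),wfc("scene")
print(onplane(W,[(313,147)],.1),onplane(W,[(312.5,138.5)],.05))
b=cv2.imread("pics/top0.png")
print("tip scene/wrist",tri([(W,(313,147)),(S,(255,193))]), "top",onplane(T,[(273,153)],.1))
cv2.imwrite("pics/crop.png",cv2.resize(cv2.imread("pics/w7.png")[100:200,260:380],None,fx=5,fy=5,interpolation=cv2.INTER_CUBIC))
go(.644,-.1295,.12,1.387)
E
```

```text
[[ 0.64482883 -0.12593743  0.1       ]] [[ 0.64351996 -0.12426412  0.05      ]]
tip scene/wrist (array([ 0.64310511, -0.12787903,  0.09952051]), [np.float64(3.1866567369671928), np.float64(1.4862523030791417)]) top [[ 0.64164081 -0.13061989  0.1       ]]
t 17.52 rows to: [-0.    -0.     0.001] [ 0.0338 -0.0067  0.1014]
```

View pics/crop.png

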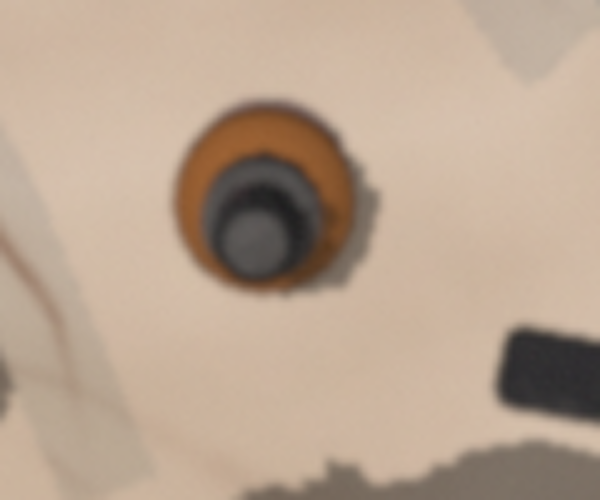

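The crop confirms it: amber body with a black cap. Now gripping it.

```bash
python3 -m jog '0 0 0 0.02 -0.004 0.02 0.5; 0 0 0 0.036 -0.007 0.05 0.5; 0 0 0 0.036 -0.007 0.07 0.5; 0 0 0 0.036 -0.007 0.1 0.5; 0 0 0 0.036 -0.007 0.13 0.5; 0 0 0 0.036 -0.007 0.15 0.5; 0 0 0 0.036 -0.007 0.156 0.5; 0 0 0 0.036 -0.007 0.156 0.5' && python3 -m jog '0 0 0 0 0 0 0;0 0 0 0 0 0 0;0 0 0 0 0 0 0;0 0 0 0 0 0 0' 40
```

```text
clock: 18.52
position: [0.6448, -0.1288, 0.0658]
ee_rot: [0.769, 0.639, 0.0, 0.0]
ft_force: [-0.3, -0.3, 0.8]
grip_width: 0.501
grasp_force: 0.0
clock: 19.02
position: [0.6451, -0.1287, 0.0666]
ee_rot: [0.769, 0.639, 0.0, 0.001]
ft_force: [-2.1, 0.1, 5.9]
grip_width: 0.216
grasp_force: 39.0
```

```bash
python3 -m jog '0 0 0 0 0 -0.01 0;0 0 0 0 0 -0.04 0;0 0 0 0 0 -0.09 0;0 0 0 0 0 -0.12 0;0 0 0 0 0 -0.14 0;0 0 0 0 0 -0.14 0'
python3 - <<'E'
from h import *
go(.4634,-.2974,.2,1.387)
E
```

```text
clock: 19.77
position: [0.645, -0.1286, 0.2065]
ee_rot: [0.769, 0.639, 0.001, 0.001]
ft_force: [0.4, 0.2, -1.6]
grip_width: 0.212
grasp_force: 38.9
t 19.77 rows to: [ 0.002  0.    -0.   ] [-0.1992 -0.1477  0.0062]
```

```bash
python3 -m jog '0 0 0 -0.02 -0.015 0 0; 0 0 0 -0.05 -0.037 0 0; 0 0 0 -0.09 -0.067 0 0; 0 0 0 -0.13 -0.096 0 0; 0 0 0 -0.17 -0.126 0 0; 0 0 0 -0.19 -0.141 0 0; 0 0 0 -0.199 -0.148 0 0; 0 0 0 -0.199 -0.148 0 0; 0 0 0 -0.199 -0.148 0 0'
python3 - <<'E'
from h import *
W=wfc("wrist");a=manip.camera("wrist");cv2.imwrite("pics/w8.png",a);T=wfc("top");b=manip.camera("top");S=wfc("scene");s=manip.camera("scene")
for c in("wrist","scene"):
  for t in("narrow_tray","dropper_bottle"):
   for d in manip.outline_of(c,t)[:3]:
    print(c,t,round(d["confidence"],2),np.round(d["bbox"]))
cv2.imwrite("pics/w8s.png",np.hstack([a[100:400,200:440],cv2.resize(s[110:270,290:450],(300,300))]))
go(.4634,-.2974,.071,1.387)
E
```

```text
clock: 20.9
position: [0.4635, -0.2958, 0.205]
ee_rot: [0.768, 0.64, 0.0, -0.0]
ft_force: [0.3, 0.6, -0.8]
grip_width: 0.212
grasp_force: 39.0
wrist narrow_tray 0.64 [292.  54. 356. 201.]
wrist dropper_bottle 0.88 [468. 148. 553. 197.]
wrist dropper_bottle 0.82 [287. 188. 352. 312.]
wrist dropper_bottle 0.68 [375.   0. 416.  19.]
scene narrow_tray 0.57 [338. 198. 406. 255.]
scene dropper_bottle 0.94 [308. 139. 325. 181.]
scene dropper_bottle 0.93 [292. 202. 311. 253.]
scene dropper_bottle 0.6 [383. 102. 406. 166.]
t 21.25 rows to: [ 0. -0.  0.] [-0.0004  0.0006  0.1343]
```

View pics/w8s.png

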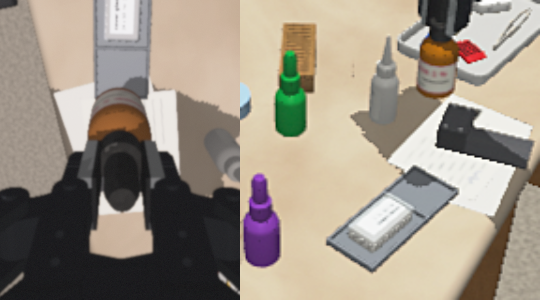

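Bottle hangs upright between the fingers. Lowering it over the short pocket.

```bash
python3 -m jog '0 0 0 0 0 0.04 0;0 0 0 0 0 0.08 0;0 0 0 0 0 0.11 0;0 0 0 0 0 0.125 0;0 0 0 0 0 0.131 0;0 0 0 0 0 0.135 0;0 0 0 0 0 0.135 0;0 0 0 0 0 0.136 0;0 0 0 0 0 0.136 0'
```

```text
clock: 22.38
position: [0.4627, -0.2973, 0.0697]
ee_rot: [0.769, 0.639, 0.0, 0.0]
ft_force: [0.2, 1.1, -1.4]
grip_width: 0.214
grasp_force: 39.0
```

```bash
python3 -m jog '0 0 0 0 0 0.001 0;0 0 0 0 0 0.001 0;0 0 0 0 0 0.001 0.3;0 0 0 0 0 0.001 0.4;0 0 0 0 0 0.001 0.5;0 0 0 0 0 -0.02 0.5;0 0 0 0 0 -0.06 0.5;0 0 0 0 0 -0.11 0.5;0 0 0 0 0 -0.14 0.5; 0 0 0 0 0 -0.14 0.5'
python3 - <<'E'
from h import *
W,T,S=wfc("wrist"),wfc("top"),wfc("scene");a=manip.camera("wrist");b=manip.camera("top");s=manip.camera("scene")
for c,K in(("wrist",W),("scene",S),("top",T)):
   for d in manip.outline_of(c,"dropper_bottle")[:4]:
    x,e=fit(MOD["dropper_bottle"],[(K,d["bbox"])],[.463,-.297,0.003]);print(c,round(d["confidence"],2),np.round(d["bbox"]),x.round(4),e.max())
go(.6285,-.0155,.2,1.387)
E
```

```text
clock: 23.62
position: [0.4638, -0.2977, 0.2118]
ee_rot: [0.769, 0.639, 0.0, 0.002]
ft_force: [0.7, 0.7, -0.6]
grip_width: 0.499
grasp_force: 0.0
wrist 0.82 [466. 143. 548. 192.] [ 0.6394 -0.3231 -0.0058] 4.1
wrist 0.8 [299. 154. 335. 203.] [ 0.4606 -0.2978 -0.0014] 0.5
wrist 0.63 [373.   0. 407.  15.] [ 0.741  -0.0164 -0.7415] 15.9
wrist 0.24 [402. 223. 453. 286.] [ 0.5612 -0.4006 -0.0132] 0.2
scene 0.85 [290. 204. 312. 251.] [ 0.5731 -0.1656 -0.0287] 1.8
scene 0.85 [309. 139. 325. 183.] [ 0.6532 -0.3551 -0.0346] 0.6
scene 0.66 [380. 169. 398. 224.] [ 0.4377 -0.2344  0.0547] 3.1
top 0.56 [274. 188. 290. 211.] [ 0.5548 -0.1463  0.0419] 1.8
top 0.55 [361. 152. 379. 174.] [ 0.6292 -0.3198  0.0049] 0.6
top 0.41 [211. 162. 226. 172.] [ 0.7183  0.1096 -0.6089] 1.1
t 23.93 rows to: [-0.002 -0.001 -0.   ] [0.3071 0.1121 0.0083]
```

```bash
python3 - <<'E'
from h import *
T,S=wfc("top"),wfc("scene")
for n,s,t in(("e1",(170,135),(168,102)),("e2",(85,195),(162,137)),("stage corner R",(210,272),(150,92)),("stage corner",(210,272),(150,207)),("panel high",(190,68),(235,60))):
    p,e=tri([(S,s),(T,t)]);print(n,p.round(3),np.round(e,1))
go(.6285,-.05,.2,.6)
print(manip.get_obs()["joint_pos"].round(2))
for z in(.1,.2,.3): print(z,onplane(T,[(150,92),(150,207),(180,102),(175,137),(235,60)],z)[:,:2].round(3).tolist())
E
```

```text
e1 [ 0.676 -0.001  0.287] [10.8  9.4]
e2 [0.68  0.073 0.228] [40.9 30.5]
stage corner R [0.679 0.058 0.11 ] [56.4 46.7]
stage corner [0.543 0.077 0.168] [3.9 2.9]
panel high [ 0.726 -0.105  0.322] [8.8 8.7]
t 23.93 rows to: [-0.002 -0.     0.787] [0.2732 0.1184 0.0082]
[ 0.98  0.23 -0.56  1.67  0.13  1.28  0.21]
0.1 [[0.762, 0.101], [0.544, 0.097], [0.741, 0.044], [0.675, 0.053], [0.822, -0.06]]
0.2 [[0.73, 0.066], [0.537, 0.063], [0.712, 0.015], [0.653, 0.023], [0.783, -0.077]]
0.3 [[0.698, 0.03], [0.53, 0.028], [0.683, -0.013], [0.631, -0.007], [0.745, -0.094]]
```

```bash
python3 - <<'E'
from h import *
T=wfc("top")
W6=wfc("wrist",dict(ee_rot=[.769,.639,.001,.002],position=[.4819,.0129,.2118]))
W5=wfc("wrist",dict(ee_rot=[.769,.639,0,0],position=[.478,-.030,.1815]))
im=cv2.imread("pics/w6.png")[:400]; t=cv2.imread("pics/top0.png")
print("w6 dark lower boundary:")
g=cv2.cvtColor(im,6)
for u in range(370,640,15):
    r=np.where(g[:120,u]<60)[0]; print((u,r.max() if len(r) else None),end=" ")
g=cv2.cvtColor(t,6);print("\ntop dark right boundary:")
for v in range(80,215,6):
    r=np.where(g[v,60:200]<55)[0]; print((60+r.max() if len(r) else None,v),end=" ")
print()
for n,a,b in(("knob2",(527,72),(170,140)),("knob1",(605,70),(178,102)),("stageR",(393,85),(150,207))):
    p,e=tri([(W6,a),(T,b)]);print(n,p.round(3),np.round(e,1),"w5",proj(W5,p).round())
E
```

```text
w6 dark lower boundary:
(370, None) (385, None) (400, np.int64(50)) (415, np.int64(87)) (430, np.int64(87)) (445, np.int64(84)) (460, np.int64(82)) (475, np.int64(79)) (490, np.int64(76)) (505, np.int64(73)) (520, np.int64(74)) (535, np.int64(74)) (550, np.int64(72)) (565, np.int64(67)) (580, np.int64(58)) (595, np.int64(73)) (610, np.int64(72)) (625, np.int64(70)) 
top dark right boundary:
(np.int64(161), 80) (np.int64(168), 86) (np.int64(178), 92) (np.int64(180), 98) (np.int64(181), 104) (np.int64(180), 110) (np.int64(172), 116) (np.int64(158), 122) (np.int64(165), 128) (np.int64(172), 134) (np.int64(175), 140) (np.int64(172), 146) (np.int64(149), 152) (np.int64(149), 158) (np.int64(149), 164) (np.int64(149), 170) (np.int64(149), 176) (np.int64(149), 182) (np.int64(149), 188) (np.int64(147), 194) (np.int64(147), 200) (np.int64(144), 206) (None, 212) 
knob2 [0.679 0.077 0.046] [3.2 1.2] w5 [[560.   5.]]
knob1 [0.76  0.066 0.029] [4.5 1.6] w5 [[650.   5.]]
stageR [0.541 0.085 0.135] [0.1 0. ] w5 [[404.  -8.]]
```

```bash
python3 - <<'E'
from h import *
go(.596,-.033,.2,.5)
E
```

```text
t 23.93 rows to: [-0.002 -0.     0.887] [0.284  0.0834 0.0083]
```

```bash
python3 -m jog '0 0 0.1 0.03 0.01 0 0.5; 0 0 0.22 0.07 0.02 0 0.5; 0 0 0.36 0.11 0.033 0 0.5; 0 0 0.5 0.155 0.046 0 0.5; 0 0 0.64 0.2 0.06 0 0.5; 0 0 0.78 0.245 0.073 0.004 0.5; 0 0 0.887 0.284 0.083 0.008 0.5; 0 0 0.887 0.284 0.083 0.008 0.5; 0 0 0.887 0.284 0.083 0.008 0.5'
python3 - <<'E'
from h import *
W,T,S=wfc("wrist"),wfc("top"),wfc("scene");a=manip.camera("wrist");cv2.imwrite("pics/w9.png",a)
for d in manip.outline_of("wrist","vial")[:3]:
    bb=d["bbox"];print(round(d["confidence"],2),np.round(bb))
    x,e=fit(MOD["vial"],[(W,bb)],[.6285,-.0155,0]);print(x.round(4),e.tolist())
    x,e=fit(MOD["vial"],[(W,bb),(T,[211,160,226,171]),(S,[215,250,231,283])],[.63,-.016,0]);print("all",x.round(4),e.tolist())
print(manip.get_obs()["joint_pos"].round(2));go(.6285,-.0155,.022,.5)
E
```

```text
clock: 25.05
position: [0.5958, -0.0337, 0.2007]
ee_rot: [0.969, 0.248, -0.001, 0.0]
ft_force: [0.2, 0.2, -0.1]
grip_width: 0.503
grasp_force: 0.0
0.7 [308. 128. 331. 150.]
[ 0.6278 -0.014  -0.0053] [[1.8, 1.6, 1.8, 1.1]]
all [ 6.284e-01 -1.480e-02 -3.000e-04] [[2.7, 1.4, 0.6, 1.8], [0.1, 0.2, 1.3, 0.8], [0.3, 2.0, 1.0, 1.0]]
[ 0.47  0.35 -0.61  1.55  0.21  1.3  -1.24]
t 25.15 rows to: [ 0.     0.001 -0.001] [ 0.038  -0.0013  0.179 ]
```

```bash
python3 -m jog '0 0 0 0.02 -0.001 0.03 0.5; 0 0 0 0.038 -0.002 0.06 0.5; 0 0 0 0.038 -0.002 0.09 0.5; 0 0 0 0.038 -0.002 0.12 0.5; 0 0 0 0.038 -0.002 0.15 0.5; 0 0 0 0.038 -0.002 0.17 0.5; 0 0 0 0.038 -0.002 0.178 0.5; 0 0 0 0.038 -0.002 0.178 0.5' && python3 -m jog '0 0 0 0 0 0 0;0 0 0 0 0 0 0;0 0 0 0 0 0 0;0 0 0 0 0 0 0;0 0 0 0 0 0 0' 25
```

```text
clock: 26.15
position: [0.6287, -0.0135, 0.0235]
ee_rot: [0.969, 0.247, 0.0, 0.0]
ft_force: [-0.1, -0.9, 0.4]
grip_width: 0.501
grasp_force: 0.0
clock: 26.78
position: [0.6293, -0.0133, 0.0243]
ee_rot: [0.969, 0.247, 0.001, 0.0]
ft_force: [-0.0, -0.5, 5.9]
grip_width: 0.201
grasp_force: 24.4
```

```bash
python3 -m jog '0 0 0 0 0 -0.01 0;0 0 0 0 0 -0.04 0;0 0 0 0 0 -0.09 0;0 0 0 0 0 -0.12 0;0 0 0 0 0 -0.14 0;0 0 0 0 0 -0.14 0'
python3 - <<'E'
from h import *
go(.484,-.053,.15,.5)
E
```

```text
clock: 27.52
position: [0.6291, -0.0131, 0.1644]
ee_rot: [0.969, 0.247, 0.001, 0.0]
ft_force: [1.0, 1.1, -1.5]
grip_width: 0.197
grasp_force: 24.4
t 27.52 rows to: [ 0.001 -0.002 -0.   ] [-0.1464 -0.0345  0.0141]
```

Now over the slim pocket, then lowering to TCP z ≈ 0.028.

```bash
python3 -m jog '0 0 0 -0.02 -0.005 0 0; 0 0 0 -0.06 -0.014 0 0; 0 0 0 -0.1 -0.024 0 0; 0 0 0 -0.13 -0.031 0 0; 0 0 0 -0.146 -0.034 0.014 0; 0 0 0 -0.146 -0.034 0.05 0; 0 0 0 -0.146 -0.034 0.09 0; 0 0 0 -0.146 -0.034 0.12 0; 0 0 0 -0.146 -0.034 0.132 0; 0 0 0 -0.146 -0.034 0.136 0; 0 0 0 -0.146 -0.034 0.136 0'
```

```text
clock: 28.9
position: [0.4846, -0.0533, 0.0278]
ee_rot: [0.969, 0.247, 0.0, 0.0]
ft_force: [0.1, -0.4, 0.1]
grip_width: 0.197
grasp_force: 24.4
```

```bash
python3 -m jog '0 0 0 0 0 0.0008 0;0 0 0 0 0 0.0015 0;0 0 0 0 0 0.0015 0.3;0 0 0 0 0 0.001 0.4;0 0 0 0 0 0.001 0.5;0 0 0 0 0 -0.02 0.5;0 0 0 0 0 -0.06 0.5;0 0 0 0 0 -0.11 0.5;0 0 0 0 0 -0.17 0.5; 0 0 0 0 0 -0.17 0.5'
python3 - <<'E'
from h import *
W=wfc("wrist");manip.camera("wrist");T=wfc("top");manip.camera("top");S=wfc("scene");manip.camera("scene")
for t,x0 in(("vial",[.484,-.053,.003]),("dropper_bottle",[.462,-.297,.003]),("nozzle_bottle",[.556,-.394,0]),("dish",[.48,.012,.003])):
  for c,K in(("wrist",W),("scene",S),("top",T)):
   for d in manip.outline_of(c,t)[:4]:
    x,e=fit(MOD[t],[(K,d["bbox"])],x0)
    if np.hypot(*(x-x0)[:2])<.06: print(t,c,round(d["confidence"],2),np.round(d["bbox"]),"exp",np.round(np.r_[proj(K,MOD[t]+x0).min(0),proj(K,MOD[t]+x0).max(0)]),x.round(4),e.max())
E
```

```text
clock: 30.15
position: [0.4865, -0.0534, 0.2018]
ee_rot: [0.969, 0.247, 0.003, 0.002]
ft_force: [-0.5, 0.7, 0.2]
grip_width: 0.501
grasp_force: 0.0
vial wrist 0.89 [309. 169. 330. 200.] exp [309. 167. 329. 199.] [ 0.484  -0.0539  0.009 ] 0.8
vial scene 0.52 [307. 272. 317. 301.] exp [304. 270. 316. 302.] [ 0.4901 -0.0691 -0.0209] 0.1
vial top 0.43 [235. 237. 248. 246.] exp [230. 234. 244. 243.] [ 0.477  -0.0725  0.0676] 0.2
dropper_bottle scene 0.97 [378. 169. 397. 222.] exp [378. 169. 399. 219.] [ 0.4462 -0.2523  0.0396] 2.0
dropper_bottle top 0.52 [351. 239. 370. 257.] exp [351. 239. 371. 257.] [ 0.461  -0.295   0.0281] 0.3
nozzle_bottle top 0.71 [398. 190. 419. 208.] exp [398. 190. 419. 208.] [ 0.5512 -0.3863  0.0473] 0.1
dish scene 0.7 [271. 309. 314. 345.] exp [269. 306. 311. 348.] [ 0.4823  0.0018 -0.0129] 1.7
```

```bash
python3 - <<'E'
from h import *
W,T,S=wfc("wrist"),wfc("top"),wfc("scene")
for c,K in(("wrist",W),("top",T),("scene",S)):
  for i in range(3):
    manip.camera(c)
    v=[np.round(d["bbox"],1).tolist() for d in manip.outline_of(c,"vial")[:2]]
    q=[(cv2.minAreaRect(max(cv2.findContours(d["mask"].astype(np.uint8),0,2)[0],key=cv2.contourArea))) for d in manip.outline_of(c,"wide_tray")[:1]]
    print(c,v,[(np.round(r[0],1),np.round(r[1],1),round(r[2],1),onplane(K,[r[0]],.008).round(4)[0]) for r in q])
a=np.array([[0,0,.061],[0,0,.003]])
for n,K in(("top",T),("scene",S)): print(n,"vial cap top/base exp",proj(K,a+[.484,-.054,0]).round(1).tolist())
# dark cap blob in top near vial
t=manip.camera("top"); g=cv2.cvtColor(t,6)[228:258,222:256]; ys,xs=np.where(g<50); print("dark",len(xs),xs.mean()+222,ys.mean()+228,np.ptp(xs),np.ptp(ys),g.min())
E
```

```text
wrist [[310.8, 167.9, 331.5, 196.7]] [(array([280.8, 152.8]), array([137.5,  90. ]), 24.6, array([ 0.4837, -0.0068,  0.008 ]))]
wrist [[310.6, 167.7, 332.4, 197.6]] [(array([281.3, 152.1]), array([138.2,  90.8]), 23.7, array([ 0.4846, -0.007 ,  0.008 ]))]
wrist [[310.2, 167.4, 333.5, 196.0]] [(array([279.8, 152.8]), array([137.8,  90.9]), 25.6, array([ 0.4833, -0.006 ,  0.008 ]))]
top [[232.2, 237.3, 246.4, 243.8]] [(array([235.5, 244.9]), array([31.6, 33.2]), 85.9, array([ 0.4707, -0.0448,  0.008 ]))]
top [] [(array([234.5, 244.5]), array([32.3, 35.6]), 85.4, array([ 0.4715, -0.0427,  0.008 ]))]
top [[223.4, 228.4, 251.0, 261.8]] [(array([234.5, 245. ]), array([31.4, 35.7]), 85.2, array([ 0.4705, -0.0428,  0.008 ]))]
scene [[307.4, 270.6, 316.4, 301.1]] [(array([295.4, 318.4]), array([60. , 85.4]), 30.2, array([ 0.4822, -0.0051,  0.008 ]))]
scene [[307.6, 271.3, 315.4, 301.3]] [(array([296.6, 319.2]), array([59.4, 87.3]), 32.3, array([ 0.4798, -0.0049,  0.008 ]))]
scene [] [(array([295.1, 318.5]), array([60.1, 85.2]), 29.6, array([ 0.4825, -0.0048,  0.008 ]))]
top vial cap top/base exp [[235.6, 238.2], [240.4, 238.2]]
scene vial cap top/base exp [[310.5, 274.6], [311.0, 297.3]]
dark 318 231.27044025157232 236.5314465408805 26 27 32
```

```bash
python3 -c "
from workcell import manip
print(manip.hand_in())"
```

```text
the job is handed in; nothing more can be done
None
```

Both kits are made up and handed in at about 31 s of robot time: box and dropper bottle in the narrow tray, dish and vial in the wide tray, with the nozzle bottle left standing where it was. My camera measurements put all four items within the limits, but the hand-in returned no verdict.

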